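# Set the test console to the ring mark and start it

## Robot

A 6-joint arm with a two-finger parallel gripper is mounted at the origin on the work surface. World frame = base frame: x ahead of the robot, y to its left, z up, the work surface at z = 0. Lengths are in m, angles in rad, forces in N, time in s.
With the tool pointing down it reaches from about 0.275 to 1 m from the base axis. Payload 8.4 kg.
Tool frame: the origin (TCP) lies on the centre line of the jaws, within the pads' length; the fingertips stand 17 mm ahead of it and the grasp point (between the pads) lies 2 mm behind it (bot.tcp_to_tips is the y of the fingertips in the tool frame, in m); y points along the fingers, z is the direction in which the jaws open and shut, and the axes are right-handed (so a half turn about y gives the same grasp; the last joint's range is limited). The gripper opens to 85 mm and grips with 20 to 120 N. Pads are 22 mm wide; open, the fingers measure 114 mm over their backs; the gripper's body (76 mm by 85 mm) begins 54 mm behind the grasp point. The pads swing forward as they close: fully open they stand 13 mm farther back than shut.
Start: joints at [-1.127, 0.353, 1.633, -0, 1.155, -0.002], TCP at [0.269, -0.564, 0.218] pointing down, gripper open.
Joint ranges: [-2.63, 2.63], [-0.92, 2.1], [0.06, 2.66], [-1.3, 4.44], [0, 2.69], [-3.02, 3.02]. Speed limits (rad/s): [2.22, 2.22, 2.79, 3.14, 3.14, 3.14].

## Interface

Orientations are given as a unit quaternion [x, y, z, w].
In Python, from workcell import bot, hand, kinematics, get_obs, vision, hand_in gives the robot as it stands. The module is installed in compiled form; this text tells all that it offers. Calls block until the motion is done:
- bot.reach(position, orientation): joint-space move of the TCP to a pose.
- bot.servo_line(position, ori=None, velocity=0.15): straight line of the TCP; ori=None keeps the orientation; velocity is the mean speed in m/s.
- bot.goto_joints(angles): joint-space move.
- hand.move_gripper(opening, strength=None): finger opening in m; strength is the grip in N (None keeps the last); returns when the fingers have stopped.
- bot.dwell(seconds).
- kinematics.solve_ik(position, orientation): joint angles nearest the present ones, or None.
- get_obs(): the state.
- vision.read_camera(name): name is "scene" or "top" or "wrist"; returns a dict with "frame" (420x560x3 uint8, red, green, blue), "intrinsics" (3x3 intrinsics, pixels), "view" (4x4, takes a point from world to camera coordinates). Camera axes: x right, y down, z forward; pixel columns grow to the right and rows downward; lengths in m; the calibration is good to about 2 mm. The wrist camera is an equidistant fisheye: a pixel r from the principal point sees the ray r / f radians off the axis. A picture is of the moment at which its call begins. There is no depth.
A pose or a line that the arm cannot do raises bot.IKError and nothing moves.
- hand_in(): hands the job in, once; it reports no verdict.
The state is a dict: "time_s": time; "joint_pos": joint angles; "joint_vel": joint speeds; "joint_efforts": joint torques, N m; "position": TCP position; "orientation": TCP orientation; "wrist_force": force on the tool from outside, world axes, zero at the start; "ft_torque": the same for the moment, N m; "gripper_width": finger opening in m.
Only numpy, scipy, OpenCV 4.12 (cv2) and the standard library are available. Lean on these libraries where they do the work, as an engineer would, in place of code of your own. Each camera call takes 0.05 s, during which the arm holds its last target.

## Task

On the grey-green test console, push the dial round by its upright tab until its pointer points squarely at the middle of the ring-shaped mark (coil spring test). Then press the larger of the two push buttons fully down with a fingertip to start the test, and let it come back up. Grasp and lift nothing, do not press the smaller button, do not press the larger one before the dial is set, and leave the other things on the console and bench where they are.

Things in the scene. Friction and masses are not known exactly. Their poses are not given: they have to be found in the camera images.
- console: grey-green test console, 320 x 290 mm, fixed to the bench, its flat deck 60 mm above the bench. Origin at the centre of its underside (bench level); its x axis points roughly away from the robot (turned by up to 20 deg), z up
- dial_axis (a point): point on the vertical turning axis of the selector dial, at deck height (60 mm above the bench)
- selector (a joint): angle of the selector dial in rad, counter-clockwise seen from above; at 0 its tab and pointer lie along the console's +x from the axis, away from the robot. Stops at +-1.65. No detents: friction holds it where it is left; it needs about 0.12 N m, that is about 2 to 3 N at the tab
- tab_top (a point): centre of the top of the aluminium tab that stands up from the black dial (dial 150 mm dia, its top 12 mm above the deck, with a hub of 32 mm dia 8 mm higher). The tab is an upright plate centred 58 mm from the axis, 32 mm long radially, 12 mm thick, rising 37 mm above the dial's top
- pointer_aim (a point): the point the selector points at: 105 mm from the axis, in line with the tab and with the small pointed nose on the dial's rim. It turns with the dial and passes over the centres of the marks
- ring_centre (a point): centre of the top face of the ring mark (34 mm outside, 20 mm inside dia), a plain steel mark 5 mm high fixed on the console deck, 105 mm from the dial's axis. The four marks (ring, disc, square, cross) change places between runs; they stand at +-37 and +-74 deg either side of the console's +x direction
- disc_centre (a point): centre of the top face of the round solid disc mark (34 mm dia), a plain steel mark 5 mm high fixed on the console deck, 105 mm from the dial's axis. The four marks (ring, disc, square, cross) change places between runs; they stand at +-37 and +-74 deg either side of the console's +x direction
- square_centre (a point): centre of the top face of the square mark (29 mm), a plain steel mark 5 mm high fixed on the console deck, 105 mm from the dial's axis. The four marks (ring, disc, square, cross) change places between runs; they stand at +-37 and +-74 deg either side of the console's +x direction
- cross_centre (a point): centre of the top face of the cross mark (36 mm), a plain steel mark 5 mm high fixed on the console deck, 105 mm from the dial's axis. The four marks (ring, disc, square, cross) change places between runs; they stand at +-37 and +-74 deg either side of the console's +x direction
- start_button_top (a point): top centre of the larger of two black push buttons (cap 42 mm dia) on the robot's side of the deck; it is pressed straight down. The two buttons stand 156 mm apart and swap places between runs
- start_button (a joint): travel of the larger button in m: 0 up, 0.006 fully down; springs back; fully down takes about 5 N
- small_button_top (a point): top centre of the smaller black push button (cap 22 mm dia), which is to be left alone
- small_button (a joint): travel of the smaller button in m: 0 up, 0.006 fully down
- socket_tall: steel socket, 26 mm dia, 42 mm tall, standing on the console between the two buttons; loose, to be left alone. Origin at the centre of its underside
- big_nut: steel hex nut, 30 mm across corners, 14 mm high, lying on the console's far edge; loose, to be left alone. Origin at the centre of its underside
- bush: black rubber bush, 28 mm dia, 22 mm high, on the console's far left corner (seen from the robot); loose, to be left alone. Origin at the centre of its underside
- spray_can: spray can, 56 mm dia, 170 mm tall, on the bench to the right of the console; loose, to be left alone. Origin at the centre of its underside
- grease_jar: jar, 70 mm dia, 75 mm tall, on the bench to the right of the console; loose, to be left alone. Origin at the centre of its underside
- top_mount: black strut top mount, 100 mm dia, 30 mm high, on the bench to the left of the console; loose, to be left alone. Origin at the centre of its underside
- wrench: steel wrench, 170 mm long, lying on the bench to the left of the console; loose, to be left alone. Origin at its middle, on its underside

How it is judged:
By the outcome, as a careful person would: the job done as asked, in the order asked, and still so for the second after the job is handed in, with the robot touching nothing.
It also fails if it takes over 45 s, if anything falls off the work surface, if the arm or the gripper's body presses on something with over 40 N, if the wrist force passes 120 N, or if a joint passes its speed limit or range.

## Working session

There is one attempt and no reset: what is moved stays moved. The work goes in short steps, each a Python script; the robot and the scene stay as the last script left them, time stands still between calls to the robot, and variables do not carry over. Pictures are saved under pics/ and viewed, and the job is handed in when it is done.

```bash
mkdir -p pics; python3 - <<'E'
from workcell import bot, hand, kinematics, get_obs, vision
import cv2,numpy as np
o=get_obs();print(o)
for n in("scene","top"):
    c=vision.read_camera(n);cv2.imwrite(f"pics/{n}0.png",c["frame"][:,:,::-1]);np.savez(f"pics/{n}0.npz",**c);print(n,c["intrinsics"],c["view"])
E
```

```text
{'time_s': 0.0, 'joint_pos': array([-1.12741287e+00,  3.53677605e-01,  1.63415181e+00,  2.14249283e-05,
        1.15518550e+00, -2.40448816e-03]), 'joint_vel': array([-1.06973941e-03, -1.64164055e-03,  8.68326637e-05, -1.33647449e-03,
       -1.28544566e-03,  9.74937439e-04]), 'joint_efforts': array([-3.38245831e-03, -6.05272794e+01, -3.42063832e+01, -3.85959056e-04,
        9.51005670e-03, -7.00952069e-05]), 'position': array([ 0.26926907, -0.56346442,  0.21773573]), 'orientation': array([-0.15640821,  0.69010693, -0.68912256,  0.15620178]), 'wrist_force': array([-0.16637328, -1.21225811, -0.92506228]), 'ft_torque': array([-0.00823831,  0.00518343, -0.04522986]), 'gripper_width': 0.08529647926556987}
scene [[539.27614256   0.         271.80655328]
 [  0.         539.27614256 206.05898985]
 [  0.           0.           1.        ]] [[-0.57001137  0.82144302  0.01784402  0.30107206]
 [ 0.59329344  0.42652517 -0.68269992 -0.26868043]
 [-0.56841001 -0.37855997 -0.73048094  1.99300419]
 [ 0.          0.          0.          1.        ]]
top [[383.40455355   0.         282.24152657]
 [  0.         383.40455355 215.08038847]
 [  0.           0.           1.        ]] [[ 0.01349785 -0.99985779  0.01011018 -0.0151839 ]
 [-0.98797456 -0.01489358 -0.1538975   0.56751168]
 [ 0.15402619 -0.00791131 -0.98803509  0.9475691 ]
 [ 0.          0.          0.          1.        ]]
```

View pics/top0.png

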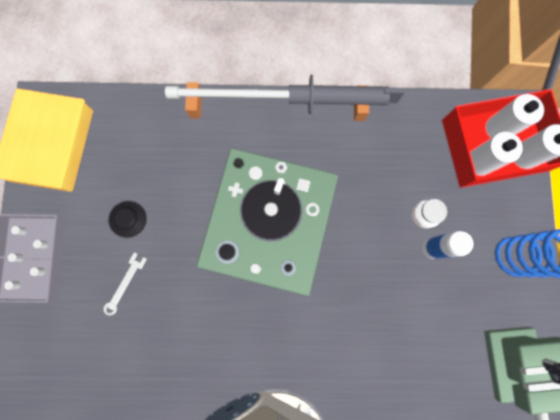

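View pics/scene0.png

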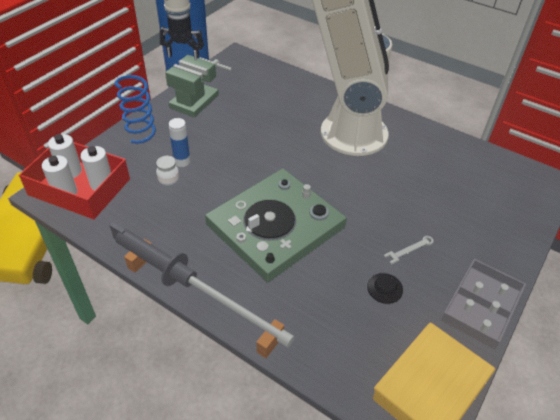

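Top view: console centred at about (268,222). The dial is at (271,210) with its tab near (279,186). Next I'll zoom in for the marks and buttons.

```bash
python3 - <<'E'
import cv2
a=cv2.imread("pics/top0.png")[140:305,190:350];cv2.imwrite("pics/topz.png",cv2.resize(a,None,fx=3.6,fy=3.6,interpolation=cv2.INTER_CUBIC))
a=cv2.imread("pics/scene0.png")[165:285,200:355];cv2.imwrite("pics/scenez.png",cv2.resize(a,None,fx=5,fy=5,interpolation=cv2.INTER_CUBIC))
E
```

```text
(no output)
```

View pics/topz.png

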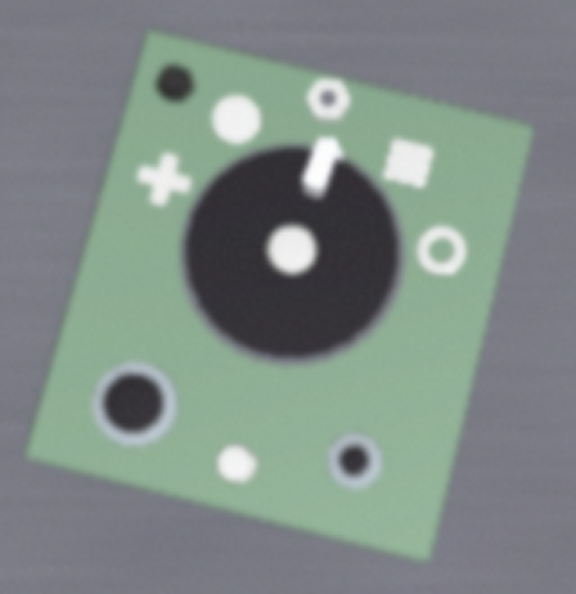

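View pics/scenez.png

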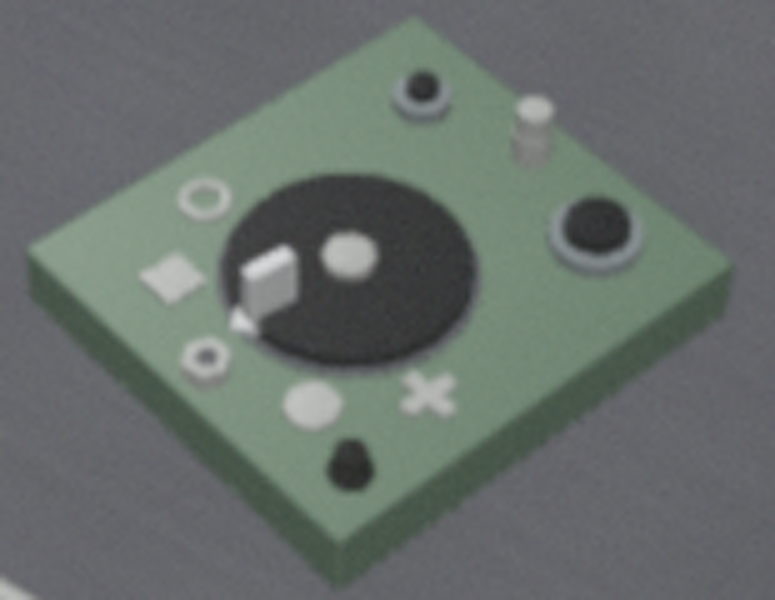

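```bash
cat > h.py <<'E'
import numpy as np,cv2
from scipy.optimize import least_squares
def proj(c,P):
    P=np.atleast_2d(P);q=P@c["view"][:3,:3].T+c["view"][:3,3];k=c["intrinsics"]
    return np.c_[k[0,0]*q[:,0]/q[:,2]+k[0,2],k[1,1]*q[:,1]/q[:,2]+k[1,2]]
def unproj(c,uv,z):
    k=c["intrinsics"];R=c["view"][:3,:3];t=c["view"][:3,3]
    d=R.T@np.array([(uv[0]-k[0,2])/k[0,0],(uv[1]-k[1,2])/k[1,1],1]);o=-R.T@t
    return o+d*(z-o[2])/d[2]
E
python3 - <<'E'
from h import *
T=dict(np.load("pics/top0.npz"));S=dict(np.load("pics/scene0.npz"))
tz=lambda x,y:np.array([(x+.5)/3.6-.5+190,(y+.5)/3.6-.5+140])
sz=lambda x,y:np.array([(x+.5)/5-.5+200,(y+.5)/5-.5+165])
names=["cross","disc","square","ring"];ang=np.radians([74,37,-37,-74])
tp=[tz(163,180),tz(236,119),tz(409,162),tz(442,251)]
sp=[sz(428,393),sz(313,404),sz(173,278),sz(205,198)]
# refine centroids
for c,L in((T,tp),(S,sp)):
    hsv=cv2.cvtColor(c["frame"],cv2.COLOR_RGB2HSV).astype(float);w0=np.clip(90-hsv[...,1],0,None)*(hsv[...,2]>120)
    for i,p in enumerate(L):
        yy,xx=np.mgrid[0:420,0:560];w=w0*(np.hypot(xx-p[0],yy-p[1])<7.5)
        if i==3 or 1:
            q=np.array([(w*xx).sum(),(w*yy).sum()])/w.sum();print(names[i],p,q)
def model(v):return np.c_[v[0]+.105*np.cos(v[2]+ang),v[1]+.105*np.sin(v[2]+ang),np.full(4,.065)]
for sets in([(T,tp)],[(S,sp)],[(T,tp),(S,sp)]):
    f=lambda v:np.concatenate([(proj(c,model(v))-np.array(L)).ravel() for c,L in sets])
    r=least_squares(f,[.55,0,-.2]);print(r.x,np.round(r.fun,1))
v=r.x
print("hub",unproj(T,tz(292,249),.080),unproj(S,sz(349,255),.080))
print("tab",[unproj(T,tz(*p),.109) for p in((329,142),(315,190))],"scene",[unproj(S,sz(*p),.109) for p in((244,270),(292,248))])
print("start",unproj(T,tz(133,403),.075),unproj(S,sz(598,222),.075),"small",unproj(T,tz(354,460),.075),unproj(S,sz(423,86),.075))
print("socket",unproj(T,tz(236,463),.102))
print("nose",unproj(S,sz(243,323),.068))
print("corners",[unproj(T,tz(*p),.06)[:2] for p in((148,30),(533,125),(430,560),(27,458))])
E
```

```text
cross [234.91666667 189.63888889] [234.99286043 189.68908337]
disc [255.19444444 172.69444444] [255.16837912 172.69895855]
square [303.25       184.63888889] [303.15779277 184.69173364]
ring [312.41666667 209.36111111] [312.29656206 209.29876991]
cross [285.2 243.2] [285.19402858 243.41995577]
disc [262.2 245.4] [262.12395622 245.59691934]
square [234.2 220.2] [234.09709353 220.15055041]
ring [240.6 204.2] [240.68692958 204.27003266]
[ 0.5767844   0.02226309 -0.23743311] [ 0.5 -0.1  0.1  0.2 -0.3  0.3 -0.3 -0.4]
[ 0.57412847  0.02207128 -0.2378574 ] [ 0.   0.1 -0.1 -0.2  0.1 -0.1 -0.1  0.2]
[ 0.5758385   0.02232937 -0.23729528] [ 0.5  0.3  0.   0.6 -0.4  0.6 -0.3 -0.  -0.2  0.5 -0.3  0.3 -0.2  0.3
 -0.3  0.5]
hub [0.57748222 0.0221153  0.08      ] [0.57614899 0.02286079 0.08      ]
tab [array([ 0.64675845, -0.00237816,  0.109     ]), array([0.61323926, 0.00663051, 0.109     ])] scene [array([ 0.64256463, -0.00489794,  0.109     ]), array([0.61262521, 0.00753316, 0.109     ])]
start [0.46974391 0.129088   0.075     ] [0.46277768 0.12705792 0.075     ] small [ 0.43315209 -0.0226377   0.075     ] [ 0.42719664 -0.02402052  0.075     ]
socket [0.42960033 0.05602697 0.102     ]
nose [ 0.64721692 -0.00289347  0.068     ]
corners [array([0.74051073, 0.12991416]), array([ 0.67409819, -0.1491629 ]), array([ 0.36628636, -0.07582391]), array([0.43171674, 0.20285154])]
```

```bash
cat >> h.py <<'E'
AX=np.array([.5762,.0224]);YAW=-.2375
from scipy.spatial.transform import Rotation as Ro
def ori(phi,flip=False):
    c,s=np.cos(phi),np.sin(phi)
    R=np.array([[s,0,c],[-c,0,s],[0,-1,0]],float)
    if flip: R=R@np.diag([-1,1,-1])
    return Ro.from_matrix(R).as_quat()
def fpos(phi,tang,z,r=.058):  # tang: offset CCW of the tab centreline
    c,s=np.cos(phi),np.sin(phi)
    return np.array([AX[0]+r*c-tang*s,AX[1]+r*s+tang*c,z])
E
python3 - <<'E'
from h import *
from workcell import bot,kinematics
T=dict(np.load("pics/top0.npz"));S=dict(np.load("pics/scene0.npz"))
tz=lambda x,y:np.array([(x+.5)/3.6-.5+190,(y+.5)/3.6-.5+140])
sz=lambda x,y:np.array([(x+.5)/5-.5+200,(y+.5)/5-.5+165])
for n,a,b in(("start",tz(133,403),sz(598,222)),("small",tz(354,460),sz(423,86)),("hub",tz(292,249),sz(349,255)),("ring",tz(442,251),sz(205,198))):
    r=least_squares(lambda p:np.r_[proj(T,p)[0]-a,proj(S,p)[0]-b],[.5,0,.07]);print(n,r.x,r.fun)
for fl in(0,1):
    for p,q in((-.34,.03),(-1.53,.017)):print(fl,p,kinematics.solve_ik(fpos(p,q,.101),ori(p,fl)))
E
```

```text
start [0.46897772 0.1288458  0.08156643] [-0.26991003  0.1547915  -0.38578891  0.0023939 ]
small [ 0.43270635 -0.02191226  0.08071909] [-0.24119374  0.13574851 -0.35617518 -0.03211879]
hub [0.57707257 0.02256586 0.08077688] [-0.1896754   0.10614788 -0.25630803 -0.03067618]
ring [ 0.57961878 -0.082657    0.06705152] [-0.18852968  0.10393548 -0.25470778 -0.05052151]
0 -0.34 [ 4.65251328e-02  5.02816701e-01  1.68925088e+00 -4.44089210e-16
  9.49525069e-01  3.86525133e-01]
0 -1.53 [-6.09789677e-02  4.42857793e-01  1.79222704e+00 -4.44089210e-16
  9.06507820e-01  1.46902103e+00]
1 -0.34 [ 4.65251328e-02  5.02816701e-01  1.68925088e+00 -4.44089210e-16
  9.49525069e-01 -2.75506752e+00]
1 -1.53 [-6.09789677e-02  4.42857793e-01  1.79222704e+00 -4.44089210e-16
  9.06507820e-01 -1.67257162e+00]
```

```bash
python3 - <<'E'
from h import *
from workcell import *
hand.move_gripper(0.0,20)
p=get_obs()["position"].copy();p[2]=.29;bot.servo_line(p,velocity=.25)
ph=-.34
bot.reach(fpos(ph,.034,.22),ori(ph))
bot.servo_line(fpos(ph,.034,.103),velocity=.15)
o=get_obs();print(o["time_s"],o["position"],o["wrist_force"],o["gripper_width"])
for n in("scene","wrist"):
    c=vision.read_camera(n);cv2.imwrite(f"pics/{n}1.png",c["frame"][:,:,::-1])
a=cv2.imread("pics/scene1.png")[130:285,200:355];cv2.imwrite("pics/scene1z.png",cv2.resize(a,None,fx=3.8,fy=3.8,interpolation=cv2.INTER_CUBIC))
E
```

```text
4.75 [0.64293613 0.03507932 0.10386625] [ 0.2706168  -0.30936515  0.09445954] 0.00013992596293218963
```

View pics/scene1z.png

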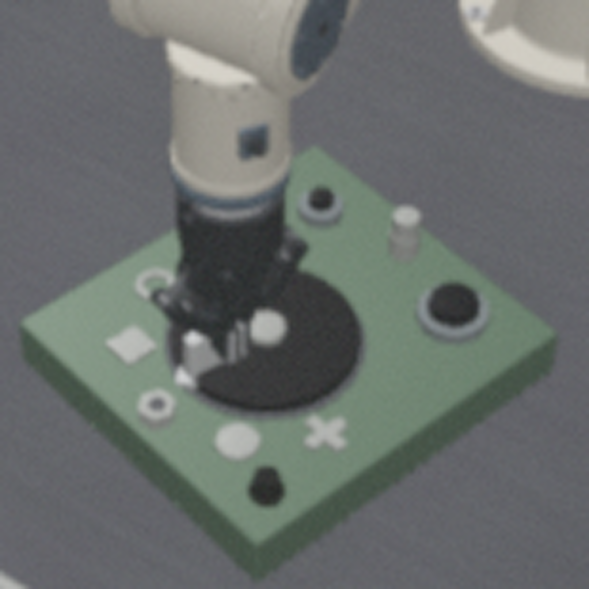

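View pics/wrist1.png

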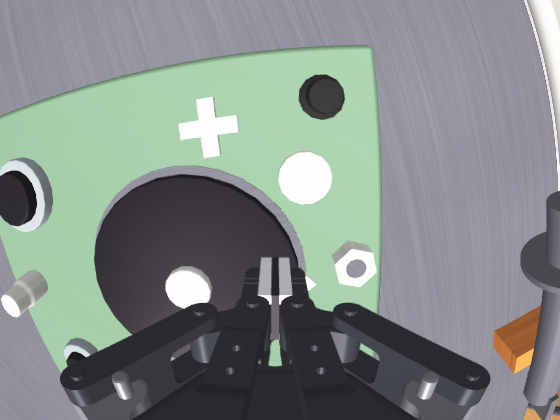

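Closed fingers stand on the counter-clockwise side of the tab, clear of everything. In the wrist view the tips are at (275,270) and the nut at (355,265). Pushing now, stopping short of the target.

```bash
python3 - <<'E'
from h import *
from workcell import *
ph=-.34
bot.servo_line(fpos(ph,.0175,.101),velocity=.06)
o=get_obs();print(o["time_s"],o["wrist_force"])
for ph in np.linspace(-.34,-1.45,9)[1:]:
    bot.servo_line(fpos(ph,.0175,.101),ori(ph),velocity=.06)
    o=get_obs();print(round(ph,2),o["time_s"],np.round(o["wrist_force"],1),np.round(o["position"]-fpos(ph,.0175,.101),4))
bot.servo_line(fpos(ph,.05,.103),velocity=.15)
bot.servo_line(fpos(ph,.05,.2),velocity=.25)
c=vision.read_camera("scene");np.savez("pics/scene2.npz",**c);cv2.imwrite("pics/scene2.png",c["frame"][:,:,::-1])
c=vision.read_camera("wrist");np.savez("pics/wrist2.npz",**c);cv2.imwrite("pics/wrist2.png",c["frame"][:,:,::-1]);print(c["intrinsics"])
c=vision.read_camera("top");np.savez("pics/top2.npz",**c);cv2.imwrite("pics/top2.png",c["frame"][:,:,::-1])
a=cv2.imread("pics/scene2.png")[130:285,200:355];cv2.imwrite("pics/scene2z.png",cv2.resize(a,None,fx=3.8,fy=3.8,interpolation=cv2.INTER_CUBIC))
print(get_obs()["time_s"])
E
```

```text
5.275 [-0.42489901  0.73668473 -0.45087682]
-0.48 5.5667 [ 0.1 -0.6  0.5] [ 0.0001 -0.      0.    ]
-0.62 5.8583 [0.9 0.5 0.3] [0.0001 0.0002 0.    ]
-0.76 6.15 [ 0.4 -0.5  0.3] [0.0001 0.0003 0.    ]
-0.9 6.4417 [ 0.3  0.2 -0.2] [0.0002 0.0003 0.0001]
-1.03 6.7333 [-0.2 -0.9 -0.2] [0.0002 0.0003 0.    ]
-1.17 7.025 [-0.7 -0.2 -0. ] [0.0003 0.0003 0.0001]
-1.31 7.3167 [ 1.3  0.3 -0.5] [0.0003 0.0003 0.0001]
-1.45 7.6083 [ 0.8 -0.6  0.3] [0.0004 0.0002 0.0001]
[[325.1922621    0.         274.71167609]
 [  0.         325.1922621  211.42507594]
 [  0.           0.           1.        ]]
8.6667
```

View pics/scene2z.png

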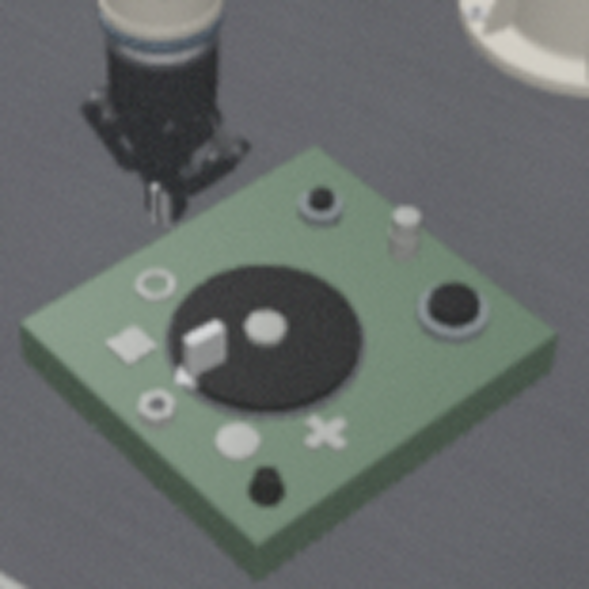

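View pics/wrist2.png

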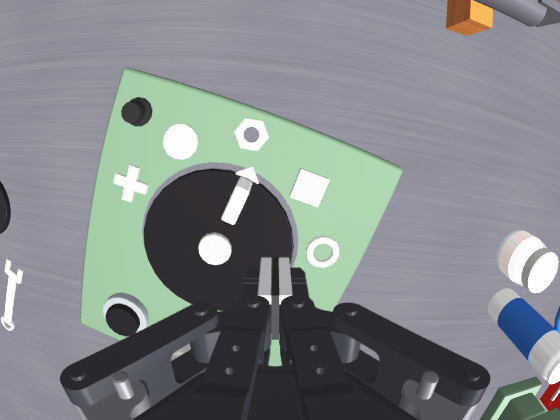

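View pics/top2.png

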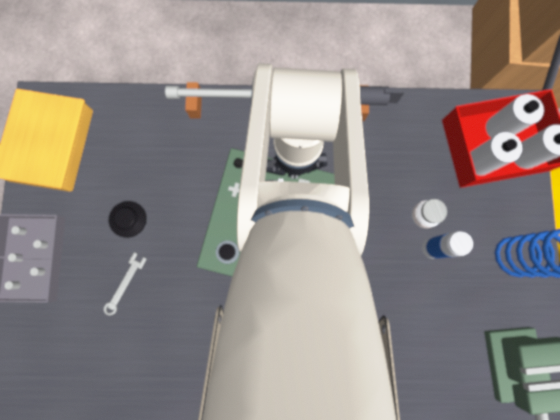

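The dial has not moved: the nose is still at (186,378) in the zoomed view and there was no contact force. I'll check where the tips really are against the projection.

```bash
python3 - <<'E'
from h import *
from workcell import *
S=dict(np.load("pics/scene2.npz"))
o=get_obs();p=o["position"];print(p,o["orientation"],o["joint_pos"],o["gripper_width"],bot.tcp_to_tips)
Z=lambda q:(proj(S,q)-[200,130])*3.8
print("tip now",Z(p-[0,0,.017]),"tcp",Z(p))
q=np.array([0.64293613,0.03507932,0.10386625]);print("tip then",Z(q-[0,0,.017]),Z(q))
print("tab",Z([fpos(-.34,0,.109)]),"aim",Z(np.r_[fpos(-.34,0,.068,.085)]))
E
```

```text
[ 0.63157272 -0.02911085  0.19859725] [-0.04371537  0.70591726 -0.70570319  0.04186629] [-4.84418067e-02  3.84054967e-01  1.63421731e+00  1.82621863e-05
  1.12595278e+00  1.40124179e+00] 0.00021557321511612743 0.017
tip now [[165.00266583 247.87950706]] tcp [[164.52410945 231.68286742]]
tip then [[226.55896102 379.44477399]] [[226.58925298 364.71485486]]
tab [[201.53303055 331.90034347]] aim [[172.88975566 382.53732445]]
```

```bash
python3 - <<'E'
import cv2
a=cv2.imread("pics/scene1.png")[180:250,220:320];cv2.imwrite("pics/s1zz.png",cv2.resize(a,None,fx=8,fy=8,interpolation=cv2.INTER_CUBIC))
E
```

```text
(no output)
```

View pics/s1zz.png

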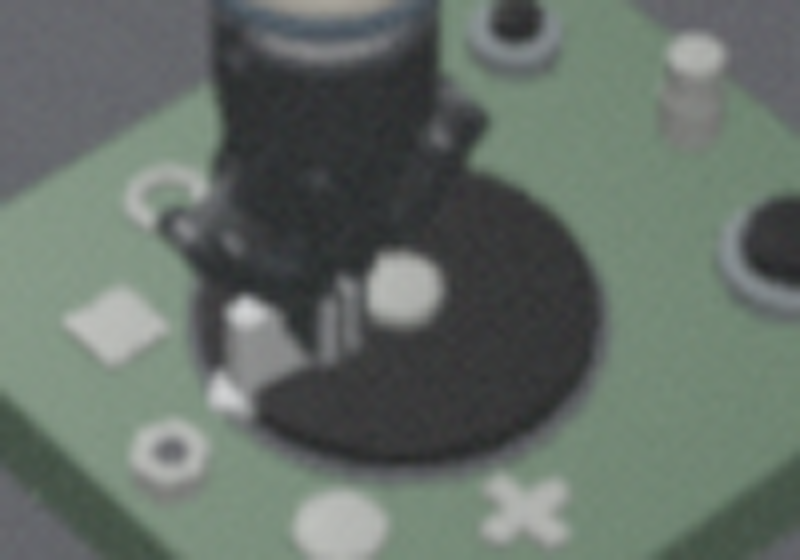

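```bash
python3 - <<'E'
from h import *
W=dict(np.load("pics/wrist2.npz"))
def pw(P):
    q=np.atleast_2d(P)@W["view"][:3,:3].T+W["view"][:3,3];k=W["intrinsics"]
    r=np.hypot(q[:,0],q[:,1]);t=np.arctan2(r,q[:,2]);return np.c_[k[0,0]*t*q[:,0]/r+k[0,2],k[1,1]*t*q[:,1]/r+k[1,2]]
for a,s in zip([74,37,-37,-74],["(131,184)","(180,141)","(310,188)","(323,252)"]):
    f=YAW+np.radians(a);print(a,pw([AX[0]+.105*np.cos(f),AX[1]+.105*np.sin(f),.065]),s)
print("hub",pw([*AX,.08]),"(215,249)","tip expected",pw([.6316,-.0291,.1816]), "tip+27mm",pw([.6316,-.0291,.2086]))
print("cam at",-W["view"][:3,:3].T@W["view"][:3,3], W["view"])
E
```

```text
74 [[128.30928816 184.3857809 ]] (131,184)
37 [[177.82462845 142.78661832]] (180,141)
-37 [[307.03873087 189.26326   ]] (310,188)
-74 [[321.00463856 253.1834475 ]] (323,252)
hub [[212.00922357 251.59172039]] (215,249) tip expected [[272.78953792 249.73373865]] tip+27mm [[272.48190589 271.69571451]]
cam at [ 0.70994979 -0.02067391  0.35455463] [[ 1.21866705e-01 -9.92546406e-01 -3.70891990e-04 -1.06907559e-01]
 [-9.45321556e-01 -1.16182225e-01  3.04743903e-01  5.60680538e-01]
 [-3.02515557e-01 -3.67875232e-02 -9.52434258e-01  5.51700288e-01]
 [ 0.00000000e+00  0.00000000e+00  0.00000000e+00  1.00000000e+00]]
```

```bash
python3 - <<'E'
import cv2
a=cv2.imread("pics/scene2.png")[130:230,210:310];cv2.imwrite("pics/s2zz.png",cv2.resize(a,None,fx=6,fy=6,interpolation=cv2.INTER_CUBIC))
E
```

```text
(no output)
```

View pics/s2zz.png

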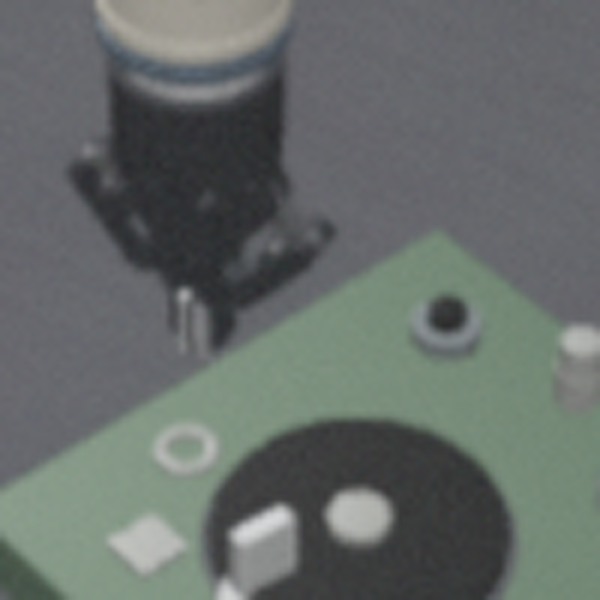

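Both the wrist view and the scene view put the real tips about 25 mm higher than the stated 17 mm ahead of the TCP, so they passed over the tab. I'll find the tip height by stepping down onto the dial's flat top beside the tab, watching the force.

```bash
python3 - <<'E'
from h import *
from workcell import *
ph=-.34
bot.reach(fpos(ph,.036,.16),ori(ph))
bot.servo_line(fpos(ph,.036,.101),velocity=.15)
f0=get_obs()["wrist_force"][2]
z=.101
while z>.070:
    z-=.002;bot.servo_line(fpos(ph,.036,z),velocity=.04)
    f=np.mean([get_obs()["wrist_force"][2] for _ in range(3)])
    print(round(z,3),round(f-f0,1),end="; ")
    if f>4: break
o=get_obs();print(o["time_s"],o["position"],o["wrist_force"])
c=vision.read_camera("scene");cv2.imwrite("pics/scene3.png",c["frame"][:,:,::-1])
a=cv2.imread("pics/scene3.png")[180:250,220:320];cv2.imwrite("pics/s3zz.png",cv2.resize(a,None,fx=8,fy=8,interpolation=cv2.INTER_CUBIC))
E
```

```text
0.099 -0.1; 0.097 0.7; 0.095 -0.1; 0.093 0.6; 0.091 0.9; 0.089 0.7; 0.087 0.6; 0.085 0.8; 0.083 1.2; 0.081 1.0; 0.079 1.1; 0.077 0.0; 0.075 -0.9; 0.073 0.8; 0.071 1.0; 0.069 0.9; 14.1583 [0.64275577 0.03700491 0.06882985] [0.44662935 0.15624992 0.40059145]
```

View pics/s3zz.png

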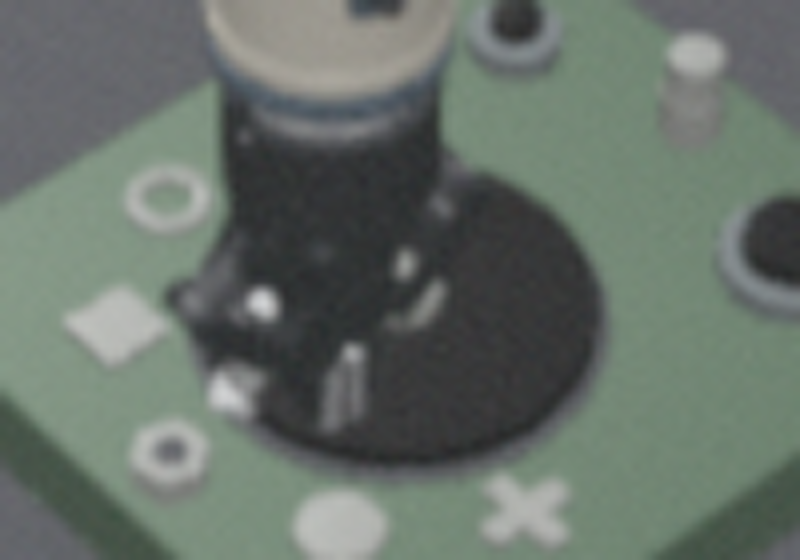

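No contact down to TCP z = 0.069, so the tips are at or behind the TCP; visually they stand about 24 mm higher than stated. I'll push at TCP z = 0.078, with tips near 0.085 and well below the tab top at 0.109.

```bash
python3 - <<'E'
from h import *
from workcell import *
ph=-.34;Z=.078
bot.servo_line(fpos(ph,.036,Z),velocity=.06)
bot.servo_line(fpos(ph,.0175,Z),velocity=.06)
o=get_obs();print(o["time_s"],o["wrist_force"])
for ph in np.linspace(-.34,-1.42,7)[1:]:
    bot.servo_line(fpos(ph,.0175,Z),ori(ph),velocity=.06)
    o=get_obs();F=o["wrist_force"];print(round(ph,2),o["time_s"],np.round(F,1),"tang",round(F[0]*-np.sin(ph)+F[1]*np.cos(ph),1))
    if np.linalg.norm(F)>25: break
bot.servo_line(fpos(ph,.055,Z),velocity=.15)
bot.servo_line(fpos(ph,.055,.2),velocity=.3)
for n in("scene","wrist"):
    c=vision.read_camera(n);np.savez(f"pics/{n}4.npz",**c);cv2.imwrite(f"pics/{n}4.png",c["frame"][:,:,::-1])
print(get_obs()["time_s"])
a=cv2.imread("pics/scene4.png")[165:285,200:355];cv2.imwrite("pics/s4z.png",cv2.resize(a,None,fx=5,fy=5,interpolation=cv2.INTER_CUBIC))
E
```

```text
14.9667 [0.25853153 0.29276776 0.54870699]
-0.52 15.3 [ 1.   0.1 -1. ] tang 0.6
-0.7 15.6333 [-0.4 -0.2 -0.4] tang -0.4
-0.88 15.9667 [-0.1  0.5 -0.7] tang 0.2
-1.06 16.3 [ 0.2 -0.5 -0.2] tang -0.1
-1.24 16.6333 [-0.2  0.4 -0.5] tang -0.0
-1.42 16.9667 [ 0.8  0.8 -0.3] tang 0.9
18.025
```

View pics/s4z.png

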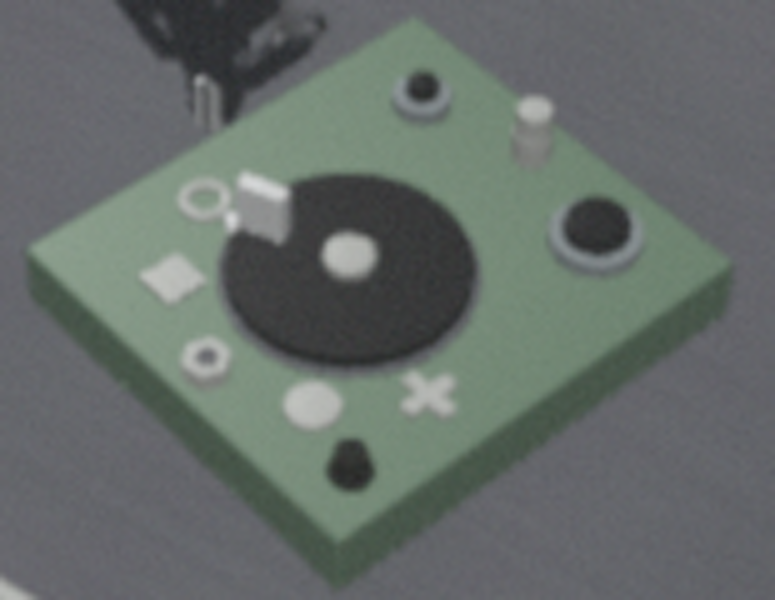

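View pics/wrist4.png

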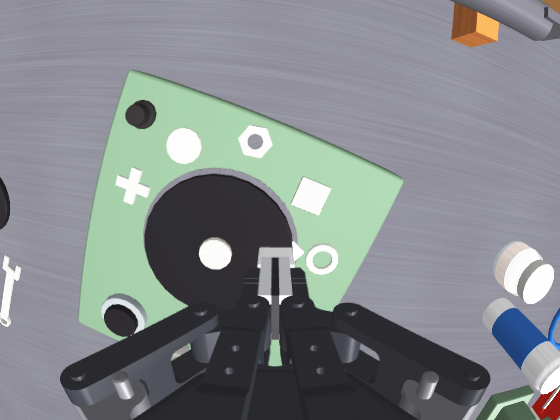

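The dial moved, and the nose is now next to the ring. Zooming in to measure the remaining angle.

```bash
python3 - <<'E'
import cv2
a=cv2.imread("pics/wrist4.png")[220:290,270:350];b=cv2.resize(a,None,fx=8,fy=8,interpolation=cv2.INTER_CUBIC)
a=cv2.imread("pics/scene4.png")[190:250,225:285];
cv2.imwrite("pics/w4zz.png",b);cv2.imwrite("pics/s4zz.png",cv2.resize(a,None,fx=10,fy=10,interpolation=cv2.INTER_CUBIC))
E
```

```text
(no output)
```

View pics/w4zz.png

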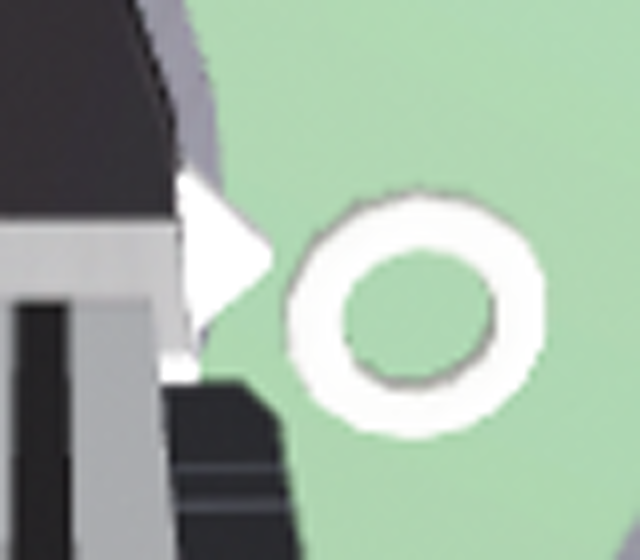

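View pics/s4zz.png

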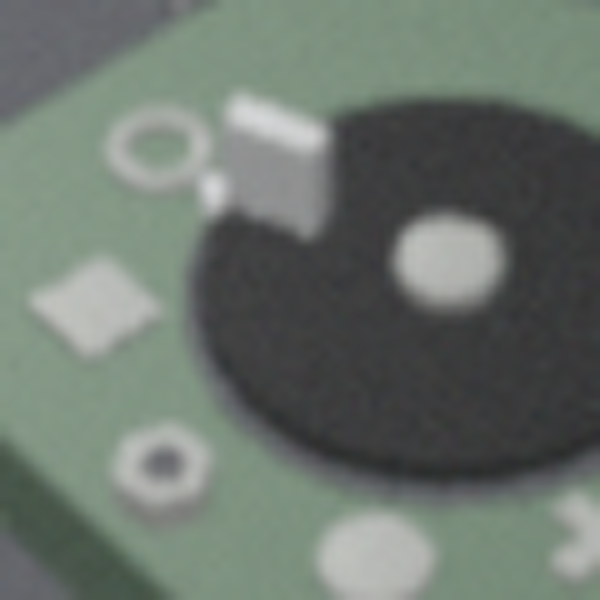

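```bash
cat >> h.py <<'E'
def pw(W,P):
    q=np.atleast_2d(P)@W["view"][:3,:3].T+W["view"][:3,3];k=W["intrinsics"]
    r=np.hypot(q[:,0],q[:,1]);t=np.arctan2(r,q[:,2]);return np.c_[k[0,0]*t*q[:,0]/r+k[0,2],k[1,1]*t*q[:,1]/r+k[1,2]]
def marks(): 
    f=YAW+np.radians([74,37,-37,-74]);return np.c_[AX[0]+.105*np.cos(f),AX[1]+.105*np.sin(f),np.full(4,.065)]
def wfix(W,obs): # correct the view by small rotation + offset from seen marks
    from copy import deepcopy
    P=marks();P=np.vstack([P,[*AX,.08]])
    def ap(v):
        W2=dict(W);R=Ro.from_rotvec(v[:3]).as_matrix();M=np.eye(4);M[:3,:3]=R;W2["view"]=M@W["view"];return W2
    r=least_squares(lambda v:(pw(ap(v),P)-obs).ravel(),np.zeros(3));print("wfix",r.x,np.round(r.fun,1));return ap(r.x)
E
python3 - <<'E'
from h import *
W=dict(np.load("pics/wrist4.npz"));S=dict(np.load("pics/scene4.npz"))
f=W["frame"];hsv=cv2.cvtColor(f,cv2.COLOR_RGB2HSV)
m=((hsv[...,2]>190)&(hsv[...,1]<25)).astype(np.uint8)
n,l,st,ce=cv2.connectedComponentsWithStats(m)
g=[(133,185),(184,146),(311.5,195.5),(321.6,258.7),(215,254)];obs=[]
for p in g:
    i=min(range(1,n),key=lambda i:np.hypot(*(ce[i]-p))+ (st[i][4]<80)*99);obs.append(ce[i]);print(p,ce[i],st[i][4])
obs=np.array(obs);W2=wfix(W,obs)
tip=np.array([304.0,251.7])
for z in(.062,.066,.070,.072):
    r=least_squares(lambda p:pw(W2,[*p,z])[0]-tip,[.58,-.06]);d=r.x-AX
    rr=least_squares(lambda p:pw(W2,[*p,.065])[0]-obs[3],[.58,-.06]);e=rr.x-AX
    print(z,np.hypot(*d),"ang",np.arctan2(d[1],d[0]),"ring",np.arctan2(e[1],e[0]),np.hypot(*e))
E
```

```text
(133, 185) [132.34259259 185.79166667] 648
(184, 146) [183.42487562 145.40696517] 1005
(311.5, 195.5) [310.6684492  195.76470588] 935
(321.6, 258.7) [321.64423077 258.92884615] 520
(215, 254) [214.66930171 254.04479578] 759
wfix [0.00467728 0.00630113 0.00046024] [-0.  -0.6 -0.2  0.1 -0.  -0.1  0.6 -0.  -0.3  0.6]
0.062 0.08618320207224815 ang -1.4747576250394863 ring -1.529750323426459 0.10439249942114964
0.066 0.08572977755900717 ang -1.4531512224918972 ring -1.529750323426459 0.10439249942114964
0.07 0.0853167892871432 ang -1.4313253669887511 ring -1.529750323426459 0.10439249942114964
0.072 0.08512564490879874 ang -1.4203356420538298 ring -1.529750323426459 0.10439249942114964
```

```bash
python3 - <<'E'
from h import *
from workcell import *
Z=.078;ph=-1.42
bot.servo_line(fpos(ph,.045,Z),velocity=.3)
bot.servo_line(fpos(ph,.019,Z),velocity=.1)
ph=-1.515
bot.servo_line(fpos(ph,.0175,Z),ori(ph),velocity=.05)
bot.dwell(.1)
bot.servo_line(fpos(ph,.035,Z),velocity=.15)
bot.servo_line(fpos(ph,.035,.17),velocity=.3)
bot.servo_line(fpos(ph,-.05,.2),velocity=.3)
c=vision.read_camera("wrist");np.savez("pics/wrist5.npz",**c);cv2.imwrite("pics/wrist5.png",c["frame"][:,:,::-1])
print(get_obs()["time_s"],-c["view"][:3,:3].T@c["view"][:3,3])
E
```

```text
20.6083 [ 0.60683162 -0.03492178  0.35430735]
```

View pics/wrist5.png

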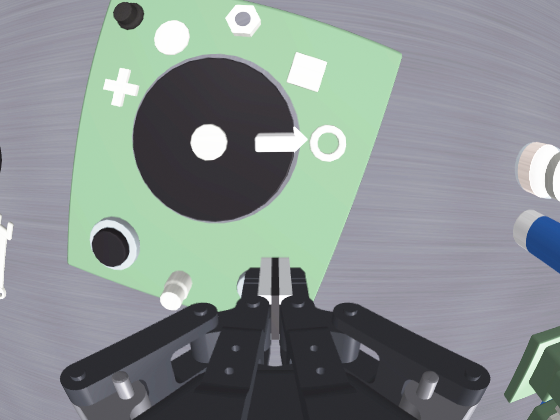

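```bash
python3 - <<'E'
from h import *
a=cv2.imread("pics/wrist5.png")[105:180,245:355];cv2.imwrite("pics/w5zz.png",cv2.resize(a,None,fx=7,fy=7,interpolation=cv2.INTER_CUBIC))
W=dict(np.load("pics/wrist5.npz"))
f=W["frame"];hsv=cv2.cvtColor(f,cv2.COLOR_RGB2HSV)
m=((hsv[...,2]>190)&(hsv[...,1]<25)).astype(np.uint8)
n,l,st,ce=cv2.connectedComponentsWithStats(m)
obs=[]
for p in [(121,88),(172,37),(307,71),(328,143),(209,142)]:
    i=min(range(1,n),key=lambda i:np.hypot(*(ce[i]-p))+ (st[i][4]<80)*99);obs.append(ce[i]);print(p,ce[i],st[i][4])
np.save("pics/obs5.npy",obs)
wfix(W,np.array(obs))
E
```

```text
(121, 88) [120.65444288  86.98730606] 709
(172, 37) [171.47179487  37.22564103] 975
(307, 71) [306.44029851  71.51958955] 1072
(328, 143) [327.40807799 142.77715877] 718
(209, 142) [208.3640873  141.85515873] 1008
wfix [0.00320416 0.00575136 0.00242906] [-0.3 -0.5 -0.2 -0.2  0.2 -0.2  0.9 -0.1 -0.5  1. ]
```

View pics/w5zz.png

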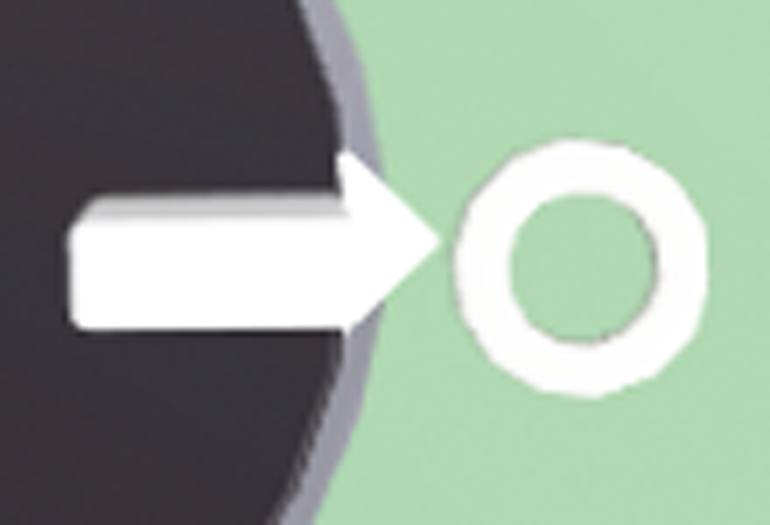

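```bash
python3 - <<'E'
from h import *
W=dict(np.load("pics/wrist5.npz"));obs=np.load("pics/obs5.npy");W2=wfix(W,obs)
def un(uv,z):return least_squares(lambda p:pw(W2,[*p,z])[0]-uv,[.58,-.03]).x
an=lambda p:(round(np.arctan2(*(p-AX)[::-1]),4),round(np.hypot(*(p-AX)),4))
C=lambda x,y:np.array([(x+.5)/7-.5+245,(y+.5)/7-.5+105])
print("ring",an(un(obs[3],.065)),"hub",un(obs[4],.08)-AX)
for z in(.064,.068,.072):print("tip",z,an(un(C(442,241),z)))
h=un(obs[4],.08)
e=[un(C(*q),.109) for q in((90,214),(330,214),(90,329),(330,329))]
d1=e[1]-e[0];d2=e[3]-e[2];print("edge dirs",np.arctan2(d1[1],d1[0]),np.arctan2(d2[1],d2[0]),"thick",np.linalg.norm(e[0]-e[2]))
for p in(.25,.75):print(an((e[0]+e[2])/2*(1-p)+p*(e[1]+e[3])/2))
for a in(-1.53,-1.51,-1.49):
  u=lambda r,z:pw(W2,[AX[0]+r*np.cos(a),AX[1]+r*np.sin(a),z])[0]
  print(a,"pred tip",u(.085,.068),"tab ends",u(.042,.109),u(.074,.109),"ring",u(.105,.065))
E
```

```text
wfix [0.00320416 0.00575136 0.00242906] [-0.3 -0.5 -0.2 -0.2  0.2 -0.2  0.9 -0.1 -0.5  1. ]
ring (np.float64(-1.53), np.float64(0.1042)) hub [ 0.00087382 -0.00046295]
tip 0.064 (np.float64(-1.499), np.float64(0.0865))
tip 0.068 (np.float64(-1.4948), np.float64(0.0861))
tip 0.072 (np.float64(-1.4905), np.float64(0.0857))
edge dirs -1.5133441523908011 -1.5129912662269105 thick 0.012546028200541152
(np.float64(-1.478), np.float64(0.0508))
(np.float64(-1.4851), np.float64(0.0637))
-1.53 pred tip [306.41510149 142.36215845] tab ends [254.38939574 146.66415527] [296.74302223 147.3880897 ] ring [328.29438871 142.80730389]
-1.51 pred tip [306.45852595 140.45478527] tab ends [254.38396288 145.56645999] [296.77877286 145.45345609] ring [328.37315262 140.48884117]
-1.49 pred tip [306.46282779 138.54486888] tab ends [254.35648421 144.46819886] [296.77490835 143.51603897] ring [328.40400479 138.16630463]
```

Nose tip is at (307.7,139.0) and ring centre at (327.4,142.8). That leaves about 0.03 rad clockwise, so one more nudge and a look from directly above the pointer line.

```bash
python3 - <<'E'
from h import *
from workcell import *
Z=.078;ph=-1.5
bot.servo_line(fpos(ph,.035,.17),velocity=.3)
bot.servo_line(fpos(ph,.035,Z),velocity=.3)
bot.servo_line(fpos(ph,.020,Z),velocity=.1)
ph=-1.545
bot.servo_line(fpos(ph,.0175,Z),ori(ph),velocity=.03)
bot.dwell(.1)
bot.servo_line(fpos(ph,.035,Z),velocity=.15)
bot.servo_line(fpos(ph,.035,.17),velocity=.3)
bot.servo_line(fpos(ph,-.078,.2),velocity=.3)
c=vision.read_camera("wrist");np.savez("pics/wrist6.npz",**c);cv2.imwrite("pics/wrist6.png",c["frame"][:,:,::-1])
print(get_obs()["time_s"],-c["view"][:3,:3].T@c["view"][:3,3])
f=c["frame"];hsv=cv2.cvtColor(f,cv2.COLOR_RGB2HSV)
m=((hsv[...,2]>190)&(hsv[...,1]<25)).astype(np.uint8)
n,l,st,ce=cv2.connectedComponentsWithStats(m)
for i in range(1,n):
    if st[i][4]>300 and ce[i][1]<200:print(ce[i],st[i])
a=cv2.imread("pics/wrist6.png")[55:165,185:350];cv2.imwrite("pics/w6zz.png",cv2.resize(a,None,fx=4.8,fy=4.8,interpolation=cv2.INTER_CUBIC))
E
```

```text
23.5583 [ 0.57744338 -0.03652735  0.35431549]
[168.84223301  12.55097087] [152   0  35  28 824]
[304.15906887  38.90979631] [ 285   20   39   39 1031]
[118.93468795  61.70682148] [101  43  37  38 689]
[328.15833333 108.84444444] [310  91  38  37 720]
[207.43343052 109.96695821] [ 190   92   36   36 1029]
[280.35809988 107.80024361] [255  95  53  27 821]
[538.61014686 138.3564753 ] [ 521  113   39   56 1498]
```

View pics/w6zz.png

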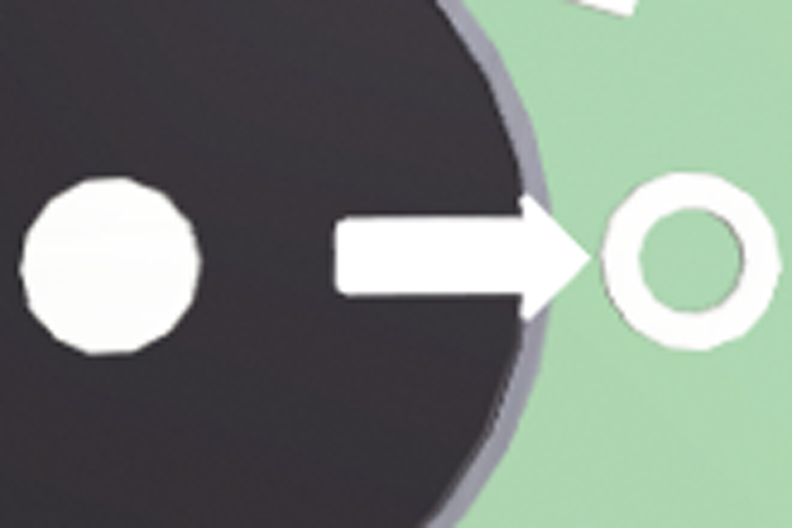

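```bash
python3 - <<'E'
from h import *
W=dict(np.load("pics/wrist6.npz"));obs=np.array([[118.93,61.7],[168.84,12.55],[304.16,38.91],[328.16,108.84],[207.43,109.97]])
obs[1]=[169,11.5]
W2=wfix(W,obs)
def un(uv,z):return least_squares(lambda p:pw(W2,[*p,z])[0]-uv,[.58,-.03]).x
C=lambda x,y:np.array([(x+.5)/4.8-.5+185,(y+.5)/4.8-.5+55])
h=un(obs[4],.08)
r=un(obs[3],.065);t=un(C(590,257.5),.068)
e=[un(C(*q),.109) for q in((345,215.5),(515,215.5),(345,295.5),(515,295.5))]
m0=(e[0]+e[2])/2;m1=(e[1]+e[3])/2
for o in(AX,h,(AX+h)/2):
    a=lambda p:round(float(np.arctan2(*(p-o)[::-1])),4)
    print(o,"ring",a(r),"tip",a(t),"tabmid",a((m0+m1)/2),"edge",np.arctan2(*(m1-m0)[::-1]),"tip->ring",np.arctan2(*(r-t)[::-1]))
E
```

```text
wfix [0.0023966  0.00554376 0.00243144] [-0.3 -0.2 -0.1 -0.5  0.2 -0.2  0.9 -0.1 -0.6  1. ]
[0.5762 0.0224] ring -1.5298 tip -1.5267 tabmid -1.5204 edge -1.5441762375462986 tip->ring -1.5437411890990094
[0.5770759  0.02192167] ring -1.538 tip -1.5368 tabmid -1.5355 edge -1.5441762375462986 tip->ring -1.5437411890990094
[0.57663795 0.02216084] ring -1.5339 tip -1.5317 tabmid -1.5279 edge -1.5441762375462986 tip->ring -1.5437411890990094
```

The pointer lines up with the ring within about 0.003 rad. From the last view, hub (207.4,110.0), tip (307.5,108.2) and ring (328.2,108.8) are in line. Now the press, stepping down under force watch.

```bash
python3 - <<'E'
from h import *
from workcell import *
B=np.array([.469,.1288]);q=ori(-.5)
bot.reach([*B,.14],q)
bot.servo_line([*B,.086],velocity=.2)
bot.dwell(.1);o=get_obs();f0=o["wrist_force"][2];t0=o["joint_efforts"][1]
z=.086
while z>.056:
    z-=.002;bot.servo_line([*B,z],velocity=.05)
    o=get_obs();f=o["wrist_force"][2]-f0
    print(round(z,3),round(f,1),round(o["joint_efforts"][1]-t0,2),round(1e3*(o["position"][2]-z),2),round(o["time_s"],2))
    if f>9: break
c=vision.read_camera("scene");cv2.imwrite("pics/scene7.png",c["frame"][:,:,::-1])
a=cv2.imread("pics/scene7.png")[150:250,260:360];cv2.imwrite("pics/s7z.png",cv2.resize(a,None,fx=6,fy=6,interpolation=cv2.INTER_CUBIC))
E
```

```text
0.084 -0.5 -1.12 0.66 25.07
0.082 -0.8 -1.31 0.02 25.32
0.08 -0.8 -1.33 -0.16 25.57
0.078 -0.7 -1.39 -0.15 25.82
0.076 -0.2 -1.48 -0.14 26.07
0.074 -1.0 -1.58 -0.11 26.32
0.072 -0.6 -1.68 -0.13 26.57
0.07 -0.7 -1.78 -0.12 26.82
0.068 1.8 -0.81 0.07 27.07
0.066 2.4 -0.35 0.04 27.32
0.064 3.3 0.13 0.03 27.57
0.062 17.9 6.04 1.01 27.82
```

View pics/s7z.png

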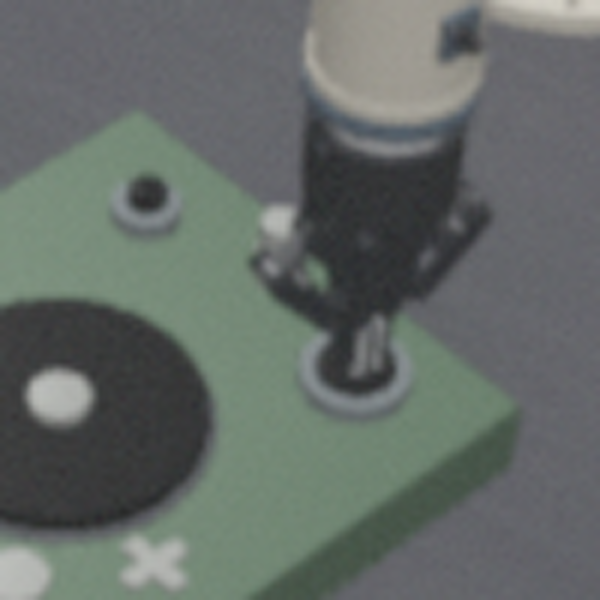

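Contact came at about z = 0.069 with a spring rise over 6 mm, then a hard stop at 18 N, so it is fully down with the fingertip on the cap. Releasing and checking.

```bash
python3 - <<'E'
from h import *
from workcell import *
bot.dwell(.3)
B=np.array([.469,.1288])
bot.servo_line([*B,.17],velocity=.15)
ph=-1.545
bot.reach(fpos(ph,-.078,.2),ori(ph))
c=vision.read_camera("wrist");cv2.imwrite("pics/wrist8.png",c["frame"][:,:,::-1])
bot.reach([.35,-.25,.33],ori(ph))
for n in("scene","top"):
    c=vision.read_camera(n);cv2.imwrite(f"pics/{n}8.png",c["frame"][:,:,::-1])
print(get_obs()["time_s"],get_obs()["wrist_force"])
a=cv2.imread("pics/scene8.png")[165:285,200:355];cv2.imwrite("pics/s8z.png",cv2.resize(a,None,fx=5,fy=5,interpolation=cv2.INTER_CUBIC))
E
```

```text
31.0333 [-0.40284267 -0.38388045 -0.02681877]
```

View pics/wrist8.png

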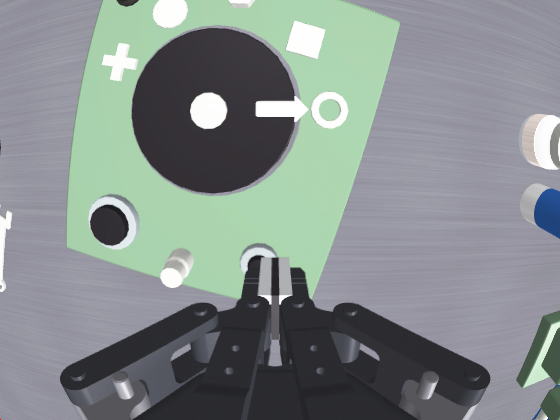

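View pics/s8z.png

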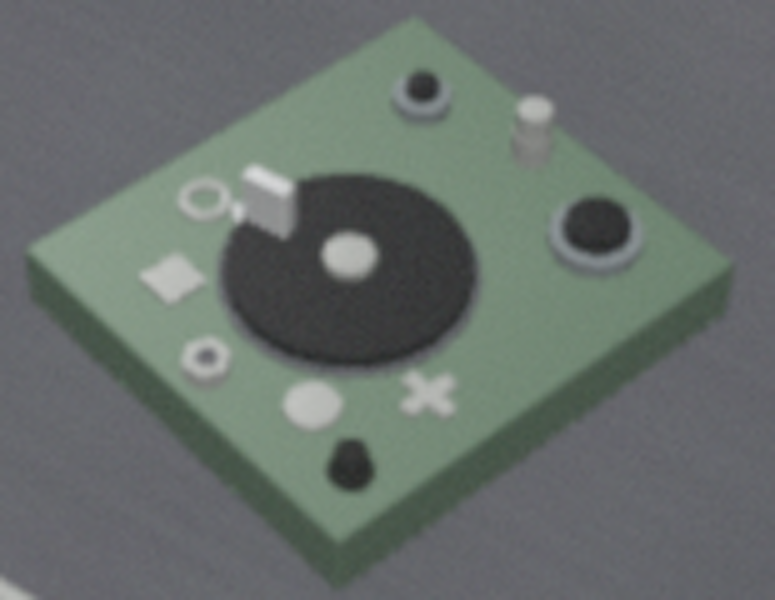

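View pics/top8.png

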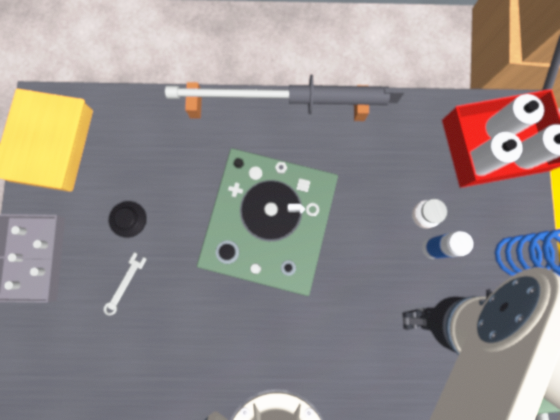

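The dial still points at the ring, both buttons are up, the loose items are unmoved, and the arm is clear.

```bash
python3 -c "
from workcell import *
hand_in();print(get_obs()['time_s'])"
```

```text
the job is handed in; nothing more can be done
the job is handed in; nothing more can be done
```

The dial is set to the ring mark and the larger button was pressed fully down once, after the dial was set. The job is handed in at about 31 s of robot time.

- **Dial:** I pushed it round by its tab with the closed fingers, in one long push and two small corrections. The final wrist-camera view from above the pointer line put the pointer within 0.003 rad of the ring centre. The angle taken from the tab's edges alone differed by about 0.01 rad.
- **Button:** The force rose with the spring over about 6 mm, then met a hard stop at about 18 N, and I backed off. Afterwards the pictures showed the larger button back up. The small button was never touched.
- **Other items:** The socket, nut, bush, can, jar, top mount and wrench looked unmoved in the last pictures, and the arm ended clear of everything.

**What disagreed:** The first push passed over the tab without touching it. The real fingertips stand well short of the stated 17 mm ahead of the TCP, roughly 24 mm higher judging by the camera views. I stepped down beside the tab to confirm this and worked at a lower height from then on. The wrist force also stayed within noise while the dial was turning, though 2 to 3 N was expected, so I judged the dial's motion from pictures.

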